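Drive the dowel home and hold the filter cap half-way to its lock

TASK

The brass dowel beside the filter port of the cream air unit has crept up: hold the mallet and knock the dowel fully down, almost level with the rim, then set the mallet down on the bench. Put the blue bayonet cap straight down into the port, fully seated with its white stripes at the white marks, and then twist it clockwise half-way to its lock, stripes at the yellow marks and never as far as the click near the red ones. Finish while still gripping the cap and holding it there against its return spring; leave the screwdriver, grey lid and tape roll where they are.

Things in the scene. Friction and masses are not known exactly. Their poses are not given: they have to be found in the camera images.
- unit: Air unit, fixed: cream box on a brown foot, 250 x 230 mm, flat top 100 mm high. Origin on the bench under the port's centre, z up; the box reaches 85 mm to -x, 165 mm to +x, 115 mm to each side. Round the port: two white marks on the unit's +x and -x axis (lugs enter there), yellow ones 40 degrees (0.70 rad) clockwise of them (half-way), red ones 80 degrees clockwise (lock)
- port (a point): Centre of the filter port's mouth, level with the rim's flat top, 125 mm above the bench; axes as the unit's. Aluminium rim 108 mm outside, 25 mm high. Bore 64 mm, with two slots 22 mm wide, 82 mm from end to end, on the x axis; the ledge between them is 10 mm thick, free below. Hidden stops prevent turning anticlockwise from the slots
- rotor (a joint): Sprung return ring in the port, pushed round by the cap's lugs: 0 at rest, grows (rad) as the cap turns clockwise seen from above, after about 0.1 rad of slack. About 0.6 at half-way (stripes at the yellow marks); the lock clicks from about 1.2. It pushes back with 0.04 N m at first, 0.10 N m at half-way, and turns the cap back if let go
- dowel (a joint): Brass dowel, upright in the rim of the port, 7 mm diameter. 0: it stands 10 mm proud of the rim; 0.009: fully down on its stop, 1 mm proud. It slides stiffly (about 6 N) and stays where it is driven; left up, it keeps the cap from seating
- dowel_top (a point): Centre of the top end of the dowel; it is 47 mm from the port's centre on the unit's +y side, 135 mm above the bench at the start
- cap: Blue bayonet cap, 150 g, upright. Origin: centre of its underside, z up. Stub 55 mm diameter, 18 mm high; two lugs at its foot on the x axis, 12 wide, 6 high, 73 mm tip to tip; seat at 18 mm up; flange 100 mm diameter, 21 to 27 mm up; grip fin 60 mm long (x), 12 wide (y), 27 to 61 mm up. White stripes at the fin ends mark the lugs; either way round fits. Seated, origin is 18 mm below port
- mallet: Mallet, 330 g, loose, standing on one orange face of its head. Origin: centre of that lower face; z up. Head: 40 mm diameter, 70 mm high, upright, orange face at each end. Black handle level, 16 mm wide, 20 mm high, its axis 35 mm above the face, from the head out to 152 mm from the origin towards -x
- mallet_head (a point): Middle of the mallet's head, 35 mm above its lower face
- screwdriver: Screwdriver lying beside the unit: to be left alone
- grey_lid: Grey knobbed lid, 68 mm diameter, 30 mm high, of another machine: to be left alone
- tape_roll: Yellow tape roll, 90 mm diameter, 20 mm high: to be left alone
Mind the look-alikes: they are no part of the job. Leave any black or brown look-alike of the cap alone.

How it is judged:
By the outcome, as a careful person would: the job done as asked, in the order asked, and still so for the second after the job is handed in, while the arm keeps its last pose, push and grip.
It also fails if it takes over 64 s, if anything falls off the work surface, if the arm or the gripper's body presses on something with over 40 N, if the wrist force passes 120 N, or if a joint passes its speed limit or range.

ROBOT

A 6-joint arm with a two-finger parallel gripper is mounted at the origin on the work surface. World frame = base frame: x ahead of the robot, y to its left, z up, the work surface at z = 0. Lengths are in mm, angles in rad, forces in N, time in s.
With the tool pointing down it reaches from about 350 to 775 mm from the base axis. Payload 7.3 kg.
Tool frame: the origin (TCP) lies midway between the tips of the shut fingers; the grasp point (between the pads) lies 19 mm behind it; z points along the fingers, y is the line along which they close (so a half turn about z gives the same grasp; the last joint's range is limited). The gripper opens to 92 mm and grips with 3 to 60 N. Pads are 19 mm wide; open, the fingers measure 130 mm over their backs; the gripper's body (75 mm by 190 mm) begins 47 mm behind the grasp point.
Start: joints at [1.177, 0.342, 1.524, -0, 1.275, -0.146], TCP at [128.752, 508.987, 226.741] pointing down, gripper open.
Joint ranges: [-2.53, 2.53], [-0.77, 2.02], [0.04, 2.7], [-1, 4.14], [0.28, 2.66], [-3.11, 3.11]. Speed limits (rad/s): [2.57, 2.57, 3.14, 3.14, 3.14, 3.14].

INTERFACE

Orientations are given as [roll, pitch, yaw] about the fixed x, y, z axes, in that order (R = Rz(yaw) Ry(pitch) Rx(roll)).
In Python, from plant import bot gives the robot as it stands.
- The arm moves only by the tool jog_arm, never from a script. Its arguments are lists of equal length, an entry for each row: "dp": the shift along the tool's x, y, z in m, a list of three; "twist": the turn about the tool's z in degrees. A call has 1 to 10 rows; each row shifts and turns the commanded pose from where the row before left it, along the tool's axes as they then stand; what a row does not reach is not made up. A row lasts 1/8 s, in which the tool goes at most 62.5 mm and 10.7 degrees, less where a joint would pass 70% of its speed; a pose out of reach is approached as far as the arm can. A call is refused whole if a number of a shift passes 0.0625 or a number of a turn 10.7, either way. A call with a gripper value outside its range is refused whole. "jaw" is the finger opening in m, from 0 to 0.0918, set as the call begins (left out, the last holds). The fingers move at their own pace and stop on an object; the grip force is fixed at half the most. Time passes only in rows, so rows that do not move let the fingers close. It gives the time, the measured TCP pose, the force, the opening and the grip force at its end, in the units of the state.
- bot.get_obs(): the state, without advancing time (a new reading comes with each control period).
- bot.capture(name): name is "scene" or "top"; returns the picture (384x512x3 uint8, blue, green, red); there is no depth.
- bot.camera_params(name): a dict with "fx", "fy", "cx", "cy" (pixels), "R" (3x3) and "t" (3): a world point X has camera coordinates R X + t. Camera axes: x right, y down, z forward; pixel columns grow to the right and rows downward; lengths in mm; the calibration is good to about 2 mm. A picture is of the moment at which its call begins. camera_params takes no time and is no camera call.
- bot.close_job(): hands the job in; it is judged then, once.
Trained networks look in the newest picture that a camera, given by its name, has taken for a name from the list of things; names that differ only in an ending like _2 or _b are one class to them, and where a whole thing is asked for, a point or a joint stands for the part that bears it (a point fixed in the world has none). Each returns a list of dicts, best first, with "confidence" (0 to 1); they miss things now and then, are a little off and sometimes report something else, mostly with a low value. They report only what shows in the picture. A call takes as long as a camera call. They do not tell look-alikes from the thing itself.
- bot.find_in(camera, label): "bbox" ([centre column, centre row, width, height] in pixels, round what is visible of it).
- bot.masks_of(camera, label): "pixels" (384x512 bool, what is visible of it) and "bbox" ([centre column, centre row, width, height] in pixels, round what is visible of it).
The state is a dict: "time": time; "joint_positions": joint angles; "dq": joint speeds; "tau": joint torques, N m; "tool_pos": TCP position; "tcp_rot": TCP orientation; "contact_force": force on the tool from outside, world axes, zero at the start; "moment": the same for the moment, N m; "grip_width": finger opening in mm; "finger_force": force on a finger pad.
Only numpy, scipy, OpenCV 4.12 (cv2) and the standard library are available. Lean on these libraries where they do the work, as an engineer would, in place of code of your own. Each camera call takes 0.05 s, during which the arm holds its last target. There are 200 camera calls.

## Working session

There is one attempt and no reset: what is moved stays moved. The work goes in short steps, Python scripts to look and compute and a tool call to move; the robot and the scene stay as the last step left them, time stands still between calls to the robot, and variables do not carry over. Pictures are saved under pics/ and viewed, at most 10 in all, crops included, and the job is handed in when it is done.

Besides the shell and the picture viewer there is one more tool, called after ">>>" as a command line: name --pt "numbers of a row" for each row, then --argument value for the rest. jog_arm: Moves the arm, as the interface text tells. Its arguments: {"type":"object","properties":{"dp":{"type":"array"},"twist":{"type":"array"},"jaw":{"type":"number"}},"required":["dp","twist"]}

```bash
mkdir -p pics; ls
python3 - <<'E'
from plant import bot
import cv2,numpy as np
for c in("scene","top"):
    im=bot.capture(c); cv2.imwrite(f"pics/{c}0.png",im)
    p=bot.camera_params(c); print(c,p["fx"],p["cx"],p["cy"],np.round(p["R"],3).tolist(),np.round(p["t"],1), np.round(-np.array(p["R"]).T@np.array(p["t"])))
    for l in("unit","port","dowel","cap","mallet","mallet_head","dowel_top"):
        try: print(l,[(round(d["confidence"],2),np.round(d["bbox"]).tolist()) for d in bot.find_in(c,l)])
        except Exception as e: print(l,e)
print(bot.get_obs())
E
```

```text
pics
scene 461.5110179365005 248.5119524356642 187.0285846402936 [[-0.184, 0.983, -0.019], [0.735, 0.125, -0.666], [-0.652, -0.136, -0.746]] [ 116.1 -270.3 1895.5] [1456.  178. 1236.]
unit [(0.57, [254.0, 225.0, 91.0, 88.0])]
port [(0.67, [251.0, 226.0, 89.0, 96.0])]
dowel [(0.72, [254.0, 228.0, 91.0, 93.0]), (0.66, [172.0, 186.0, 27.0, 21.0])]
cap [(0.91, [171.0, 184.0, 27.0, 21.0]), (0.91, [128.0, 184.0, 26.0, 23.0]), (0.76, [176.0, 152.0, 25.0, 23.0]), (0.66, [207.0, 163.0, 25.0, 18.0])]
mallet [(0.6, [368.0, 204.0, 28.0, 40.0])]
mallet_head [(0.79, [366.0, 206.0, 27.0, 41.0])]
dowel_top []
top 489.47077440391496 255.61846061793665 186.9941005891019 [[-0.02, -1.0, 0.005], [-0.979, 0.018, -0.202], [0.202, -0.009, -0.979]] [ -20.8  471.7 1518.9] [ 155.  -16. 1583.]
unit [(0.81, [244.0, 159.0, 84.0, 90.0])]
port [(0.82, [245.0, 161.0, 84.0, 87.0])]
dowel []
cap [(0.91, [346.0, 198.0, 31.0, 28.0]), (0.9, [317.0, 243.0, 31.0, 29.0]), (0.89, [394.0, 191.0, 29.0, 33.0]), (0.59, [358.0, 248.0, 31.0, 31.0]), (0.22, [246.0, 160.0, 85.0, 88.0])]
mallet [(0.79, [132.0, 213.0, 30.0, 50.0])]
mallet_head [(0.86, [132.0, 213.0, 26.0, 50.0])]
dowel_top []
{'time': 0.8, 'joint_positions': array([ 1.17702977e+00,  3.41979454e-01,  1.52409080e+00, -1.17222877e-05,
        1.27543120e+00, -1.45988297e-01]), 'dq': array([-0.00085623, -0.00019922,  0.00081637, -0.0001993 ,  0.00059524,
       -0.00049048]), 'tau': array([-1.20904424e-03, -4.31092644e+01, -2.44466883e+01,  7.17311050e-02,
        4.83830483e-02,  1.80547750e-05]), 'tool_pos': array([128.73754406, 508.98440172, 226.75439555]), 'tcp_rot': array([3.14150405e+00, 2.43625946e-05, 2.89381780e+00]), 'contact_force': array([ 0.05993283, -0.02459914,  0.17534473]), 'moment': array([ 0.02368008, -0.01313659,  0.02308104]), 'finger_force': 0.0, 'grip_width': 91.86236600716173}
```

Run:
```python
import cv2
a=cv2.imread("pics/scene0.png")[120:290,90:410]; b=cv2.imread("pics/top0.png")[100:290,90:430]
cv2.imwrite("pics/s1.png",cv2.resize(a,None,fx=2.5,fy=2.5,interpolation=cv2.INTER_CUBIC)); cv2.imwrite("pics/t1.png",cv2.resize(b,None,fx=2.35,fy=2.35,interpolation=cv2.INTER_CUBIC))
```

```text
(no output)
```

View pics/s1.png

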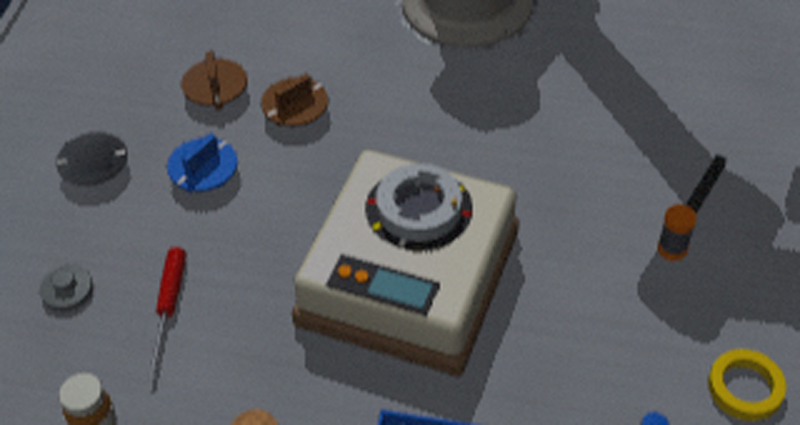

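View pics/t1.png

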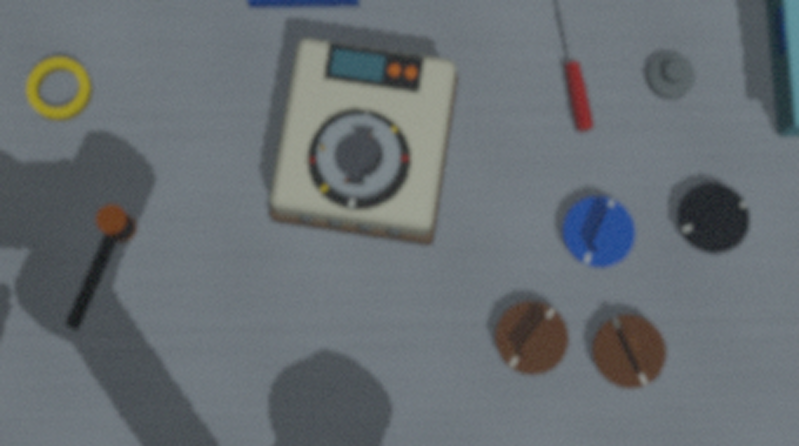

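```bash
cat > h.py <<'E'
import numpy as np,cv2
from scipy.optimize import minimize
import json
from plant import bot
C={c:bot.camera_params(c) for c in("scene","top")}
def proj(c,X):
    p=C[c]; Y=np.atleast_2d(X)@np.array(p["R"]).T+np.array(p["t"])
    return np.c_[p["fx"]*Y[:,0]/Y[:,2]+p["cx"],p["fy"]*Y[:,1]/Y[:,2]+p["cy"]]
S=8
def render(c,parts,roi):
    x0,y0,x1,y1=roi; im=np.zeros(((y1-y0)*S,(x1-x0)*S),np.uint8)
    for P in parts:
        q=(proj(c,P)-[x0-.5,y0-.5])*S
        cv2.fillConvexPoly(im,cv2.convexHull(q.astype(np.float32)).round().astype(np.int32),255)
    return cv2.GaussianBlur(cv2.resize(im,(x1-x0,y1-y0),interpolation=cv2.INTER_AREA).astype(float)/255,(0,0),.7)
def cyl(r,z0,z1,n=40):
    a=np.linspace(0,2*np.pi,n,endpoint=False); return np.array([[r*np.cos(t),r*np.sin(t),z] for z in(z0,z1) for t in a])
def box(x0,x1,y0,y1,z0,z1): return np.array([[x,y,z] for x in(x0,x1) for y in(y0,y1) for z in(z0,z1)],float)
def place(parts,x,y,z,yaw):
    c,s=np.cos(yaw),np.sin(yaw); R=np.array([[c,-s,0],[s,c,0],[0,0,1]]); return [P@R.T+[x,y,z] for P in parts]
def fit(parts,masks,rois,x0,fz=True):
    T={c:cv2.GaussianBlur(masks[c][r[1]:r[3],r[0]:r[2]].astype(float),(0,0),.7) for c,r in rois.items()}
    def f(v):
        return sum(((render(c,place(parts,*v),rois[c])-T[c])**2).sum() for c in rois)
    st=np.array([15,15,6,.15]); sim=np.vstack([x0]+[np.array(x0)+st*np.eye(4)[i] for i in range(4)])
    r=minimize(f,x0,method="Nelder-Mead",options=dict(initial_simplex=sim,xatol=.02,fatol=.01,maxiter=600)); return r.x,r.fun
def ray(c,u,z):
    p=C[c]; R=np.array(p["R"]); o=-R.T@np.array(p["t"]); d=R.T@np.array([(u[0]-p["cx"])/p["fx"],(u[1]-p["cy"])/p["fy"],1]); return (o+d*(z-o[2])/d[2])
CAP=[cyl(50,21,27),box(-30,30,-6,6,27,61)]
def blue(im):
    h=cv2.cvtColor(im,cv2.COLOR_BGR2HSV); return (h[...,0]>105)&(h[...,0]<128)&(h[...,1]>150)
E
python3 - <<'E'
from h import *
I={c:cv2.imread(f"pics/{c}0.png") for c in C}
H={c:cv2.cvtColor(I[c],cv2.COLOR_BGR2HSV) for c in C}
print("cap ray",ray("top",(346,198),25),"mallet",ray("top",(138,193.6),70),"port",ray("top",(242.8,166.4),125),ray("scene",(256,202),125))
for c,(u,v) in dict(top=(346,198),scene=(171,184)).items():
    print(c,"blue hsv",H[c][v-3,u-6:u+7:3].tolist())
print("cream",H["top"][185,215:260:8].tolist(),H["scene"][215,225:290:10].tolist(),"bench",H["top"][250,250].tolist())
print("orange",H["top"][192:196,138].tolist(),H["scene"][207,360:364].tolist(), "handle",H["top"][218,120:136:2].tolist())
for c in C:
    for l in("unit","mallet","cap"):
        for d in bot.masks_of(c,l):
            print(c,l,round(d["confidence"],2),d["pixels"].sum(),np.round(d["bbox"]).tolist())
            np.save(f"/tmp/{c}_{l}_{int(d['bbox'][0])}.npy",d["pixels"])
E
```

```text
cap ray [ 434.12058099 -321.91847513   25.        ] mallet [452.43134612 340.42290111  70.        ] port [520.59908111   8.86059934 125.        ] [542.94628446   9.91485664 125.        ]
top blue hsv [[111, 154, 106], [111, 157, 96], [110, 178, 135], [110, 185, 139], [110, 184, 144]]
scene blue hsv [[109, 196, 156], [108, 208, 103], [112, 213, 61], [109, 194, 63], [109, 195, 115]]
cream [[38, 25, 156], [37, 21, 157], [54, 14, 89], [78, 10, 125], [105, 18, 56], [36, 21, 123]] [[8, 6, 158], [10, 9, 163], [150, 75, 17], [110, 23, 68], [115, 48, 32], [25, 21, 161], [25, 27, 158]] bench [102, 30, 126]
orange [[13, 186, 107], [12, 182, 105], [13, 173, 106], [11, 172, 108]] [[13, 229, 98], [14, 230, 101], [12, 228, 96], [13, 230, 100]] handle [[102, 30, 86], [98, 25, 81], [105, 37, 82], [107, 31, 57], [93, 61, 42], [96, 34, 38], [109, 36, 56], [99, 30, 84]]
scene unit 0.71 5730 [252.0, 226.0, 93.0, 90.0]
scene unit 0.28 219 [157.0, 244.0, 12.0, 48.0]
scene mallet 0.88 391 [366.0, 203.0, 23.0, 39.0]
scene cap 0.9 490 [127.0, 184.0, 30.0, 23.0]
scene cap 0.9 426 [209.0, 161.0, 26.0, 23.0]
scene cap 0.89 460 [170.0, 185.0, 27.0, 26.0]
scene cap 0.84 384 [177.0, 151.0, 25.0, 23.0]
top unit 0.81 5658 [244.0, 160.0, 81.0, 90.0]
top mallet 0.74 500 [132.0, 215.0, 34.0, 53.0]
top cap 0.86 790 [315.0, 243.0, 33.0, 28.0]
top cap 0.81 754 [393.0, 192.0, 28.0, 29.0]
top cap 0.78 753 [345.0, 198.0, 33.0, 29.0]
top cap 0.73 777 [358.0, 249.0, 31.0, 30.0]
```

```bash
cat > m.py <<'E'
from h import *
import glob
I={c:cv2.imread(f"pics/{c}0.png") for c in C}
H={c:cv2.cvtColor(I[c],cv2.COLOR_BGR2HSV) for c in C}
L=lambda s:{c:np.load(glob.glob(f"/tmp/{c}_{s[c]}.npy")[0]) for c in C}
# cap: colour within network region, filled by closing
M={}; n=L(dict(scene="cap_170",top="cap_345"))
for c in C:
    k=cv2.dilate(n[c].astype(np.uint8),np.ones((5,5)))
    b=((H[c][...,0]>100)&(H[c][...,0]<128)&(H[c][...,1]>95)&(k>0)).astype(np.uint8)
    M[c]=cv2.morphologyEx(b,cv2.MORPH_CLOSE,cv2.getStructuringElement(cv2.MORPH_ELLIPSE,(7,7)))
rc=dict(scene=(148,162,196,208),top=(322,176,370,220))
for nm,MM in(("colour",M),("net",n)):
    best=min((fit(CAP,MM,rc,[434,-322,0,y]) for y in(-.3,-.8)),key=lambda t:t[1]); print("cap",nm,np.round(best[0],2),round(best[1],1),[m.sum() for m in MM.values()])
capx=best[0]
# white stripes
for c in C:
    x0,y0,x1,y1=rc[c]; h=H[c][y0:y1,x0:x1]; w=(h[...,1]<90)&(h[...,2]>135)&(cv2.dilate(M[c],np.ones((3,3)))[y0:y1,x0:x1]>0)
    nn,lab,st,ce=cv2.connectedComponentsWithStats(w.astype(np.uint8)); 
    P=[(ce[i]+[x0,y0],st[i,4]) for i in range(1,nn)]; P=[(np.round(p,1),a,np.round(ray(c,p,27),1)) for p,a in P]; print(c,P)
# mallet
n=L(dict(scene="mallet_366",top="mallet_132")); MAL=[cyl(20,0,70),box(-152,0,-8,8,25,45)]
rm=dict(scene=(340,175,400,235),top=(105,180,160,250))
print("mallet",[(np.round(a,2),round(b,1)) for a,b in[fit(MAL,n,rm,[452,340,0,y]) for y in(.4,.6)]])
for c in C:
    x0,y0,x1,y1=rm[c]; h=H[c][y0:y1,x0:x1]; o=((h[...,0]<20)&(h[...,1]>120)).astype(np.uint8)
    nn,lab,st,ce=cv2.connectedComponentsWithStats(o); print(c,[(np.round(ce[i]+[x0,y0],1),st[i,4],np.round(ray(c,ce[i]+[x0,y0],70),1)) for i in range(1,nn)])
n=L(dict(scene="unit_252",top="unit_243" if glob.glob("/tmp/top_unit_243.npy") else "unit_244")); U=[box(-85,165,-115,115,0,100),cyl(54,100,125)]
ru=dict(scene=(195,170,312,282),top=(195,105,295,215))
print("unit",[(np.round(a,2),round(b,1)) for a,b in[fit(U,n,ru,[520,9,0,y]) for y in(-.1,-.25)]])
E
python3 m.py
```

```text
Traceback (most recent call last):
  File "m.py", line 7, in <module>
    M={}; n=L(dict(scene="cap_170",top="cap_345"))
            ~^^^^^^^^^^^^^^^^^^^^^^^^^^^^^^^^^^^^^
  File "m.py", line 5, in <lambda>
    L=lambda s:{c:np.load(glob.glob(f"/tmp/{c}_{s[c]}.npy")[0]) for c in C}
                          ~~~~~~~~~~~~~~~~~~~~~~~~~~~~~~~~~^^^
IndexError: list index out of range
```

```bash
ls /tmp/*.npy | tr '\n' ' '
python3 - <<'E'
s=open('m.py').read()
s=s.replace('L=lambda s:{c:np.load(glob.glob(f"/tmp/{c}_{s[c]}.npy")[0]) for c in C}','''def L(s):
    o={}
    for c in C:
        l,k=s[c].split("_"); o[c]=np.load(min(glob.glob(f"/tmp/{c}_{l}_*.npy"),key=lambda f:abs(int(f[:-4].split("_")[-1])-int(k))))
    return o''')
open('m.py','w').write(s)
E
python3 m.py
```

```text
/tmp/scene_cap_126.npy /tmp/scene_cap_170.npy /tmp/scene_cap_176.npy /tmp/scene_cap_208.npy /tmp/scene_mallet_365.npy /tmp/scene_unit_156.npy /tmp/scene_unit_251.npy /tmp/top_cap_315.npy /tmp/top_cap_344.npy /tmp/top_cap_357.npy /tmp/top_cap_392.npy /tmp/top_mallet_132.npy /tmp/top_unit_243.npy cap colour [ 434.88 -316.86    1.15   -0.75] 10.3 [np.uint64(489), np.uint64(738)]
cap net [ 435.31 -317.27   -0.69   -0.82] 15.0 [np.int64(460), np.int64(753)]
scene [(array([178.8, 177.2]), np.int32(4), array([ 395.2, -298.6,   27. ])), (array([162.3, 191.3]), np.int32(6), array([ 469.9, -336.4,   27. ]))]
top [(array([349.7, 186. ]), np.int32(7), array([ 473.1, -335.9,   27. ])), (array([360. , 197.5]), np.int32(2), array([ 434.6, -366.9,   27. ])), (array([339.4, 210. ]), np.int32(13), array([ 395., -298.,   27.])), (array([349.5, 213. ]), np.int32(2), array([ 384.6, -330. ,   27. ]))]
mallet [(array([454.27, 346.84,  -2.21,   1.55]), np.float64(504.0)), (array([ 4.5589e+02,  3.4599e+02, -3.0000e-01,  1.4400e+00]), np.float64(506.2))]
scene [(array([361.7, 207.2]), np.int32(124), array([461.7, 343. ,  70. ])), (array([357.9, 221.2]), np.int32(33), array([521.3, 332.6,  70. ]))]
top [(array([137.2, 193.3]), np.int32(113), array([453.4, 343. ,  70. ]))]
unit [(array([ 5.2173e+02,  1.0310e+01, -1.4330e+01, -1.6000e-01]), np.float64(338.5)), (array([ 5.2341e+02,  1.0230e+01, -1.4630e+01, -1.7000e-01]), np.float64(338.2))]
```

```bash
sed -i 's/for y in(.4,.6)/for y in(-.3,-.55)/' m.py; python3 m.py | grep mallet
python3 - <<'E'
from h import *
U=[cyl(54,125,125),cyl(32,125,125)]
a=cv2.imread("pics/scene0.png")[175:280,200:305]; b=cv2.imread("pics/top0.png")[105:210,195:300]
o=np.hstack([cv2.resize(i,(400,400),interpolation=cv2.INTER_CUBIC) for i in(a,b)])
for c,off,ox in(("scene",(200,175),0),("top",(195,105),400)):
    P=place(U+[box(-85,165,-115,115,100,100)],521,9.5,0,-.165); 
    for p in P:
        q=(proj(c,p)-off+.5)*400/105+[ox,0]; q=cv2.convexHull(q.astype(np.float32)).round().astype(int); cv2.polylines(o,[q],True,(0,255,0),1)
cv2.imwrite("pics/port1.png",o)
E
```

```text
mallet [(array([ 4.5734e+02,  3.4489e+02,  1.5600e+00, -3.8000e-01]), np.float64(30.4)), (array([ 4.5706e+02,  3.4499e+02,  6.6000e-01, -3.9000e-01]), np.float64(29.4))]
```

View pics/port1.png

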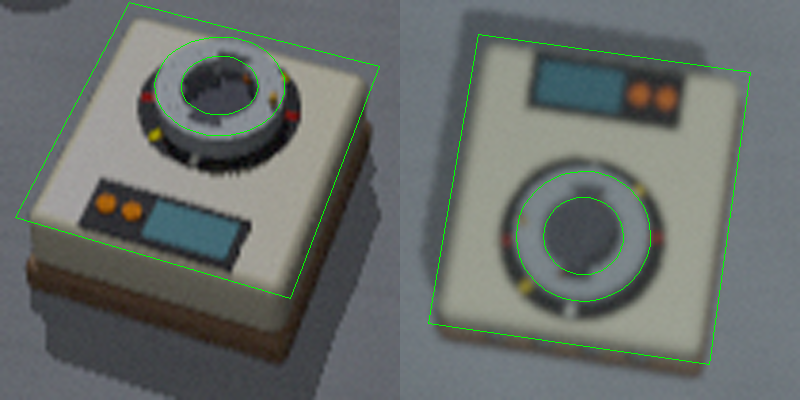

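Run:
```python
from h import *
k=400/105
for c,off,ox,pts in(("scene",(200,175),0,dict(y=(155,134),y2=(284,80),r=(147,97),r2=(292,115),w=(194,159))),("top",(195,105),400,dict(w=(570,311),w2=(596,166),y=(640,190),y2=(526,287),r=(656,238),r2=(507,240)))):
    for n,p in pts.items():
        u=(np.array(p)-[ox,0])/k-.5+off; X=ray(c,u,100)-[521,9.5,0]; a=np.arctan2(X[1],X[0])+dict(w=0,y=.698,r=1.396)[n[0]]
        print(c,n,np.round(X[:2],1),"r",round(np.hypot(*X[:2]),1),"yaw",round((a+np.pi/2)%np.pi-np.pi/2,3))
    for z in(125,135): print("dowel",z,(proj(c,[528.7,55.9,z])[0]-off+.5)*k+[ox,0])
```

```text
scene y [ 41.  -47.2] r 62.5 yaw -0.157
scene y2 [-35.5  49.5] r 61.0 yaw -0.25
scene r [  2.7 -61.7] r 61.8 yaw -0.131
scene r2 [ 1.5 61.8] r 61.9 yaw -0.199
scene w [ 61.4 -10.5] r 62.3 yaw -0.169
dowel 125 [273.15926726  98.92565691]
dowel 135 [273.3806597   91.07305138]
top w [-56.8  12.1] r 58.1 yaw -0.209
top w2 [ 65. -11.] r 65.9 yaw -0.167
top y [ 43.9 -46.9] r 64.2 yaw -0.121
top y2 [-36.2  47.6] r 59.8 yaw -0.223
top r [  2.9 -59.1] r 59.2 yaw -0.125
top r2 [ 3.5 62.8] r 62.9 yaw -0.23
dowel 125 [525.48068996 227.10001984]
dowel 135 [524.83557114 224.00691767]
```

```bash
cat > go.py <<'E'
import sys,numpy as np
from plant import bot
def go(x,y,z,yaw,step=50):
    o=bot.get_obs(); p=o["tool_pos"]; w=o["tcp_rot"][2]
    tw=-np.degrees((yaw-w+np.pi)%(2*np.pi)-np.pi)
    d=np.array([x,y,z])-p
    c,s=np.cos(yaw),np.sin(yaw); R=np.array([[c,s,0],[s,-c,0],[0,0,-1]])
    t=R.T@d
    n=int(np.ceil(np.linalg.norm(t)/step)); print("t",round(o["time"],2),"pos",p.round(1),"yaw",round(w,3),"rp",o["tcp_rot"][:2].round(3),"q6",o["joint_positions"][[0,5]].round(2),"F",o["contact_force"].round(1),"| twist",round(tw,2),"dp mm in new axes",t.round(1),"rows",n,"each",(t/max(n,1)/1000).round(4))
if __name__=="__main__": go(*map(float,sys.argv[1:]))
E
python3 go.py 457 345 130 2.757
```

```text
t 1.1 pos [128.8 509.  226.7] yaw 2.894 rp [3.141 0.   ] q6 [ 1.18 -0.15] F [-0. -0. -1.] | twist 7.84 dp mm in new axes [-365.8  -28.9   96.7] rows 8 each [-0.0457 -0.0036  0.0121]
```

>>> jog_arm --pt "0 0 0" --pt "-0.0457 -0.0036 0.0121" --pt "-0.0457 -0.0036 0.0121" --pt "-0.0457 -0.0036 0.0121" --pt "-0.0457 -0.0036 0.0121" --pt "-0.0457 -0.0036 0.0121" --pt "-0.0457 -0.0036 0.0121" --pt "-0.0457 -0.0036 0.0121" --pt "-0.0457 -0.0036 0.0121" --pt "0 0 0" --twist '[7.84,0,0,0,0,0,0,0,0,0]' --jaw 0.0918

```text
time: 2.35
tool_pos: [459.0, 343.2, 128.7]
tcp_rot: [-3.14, -0.0, 2.753]
contact_force: [-0.9, 0.3, -0.3]
grip_width: 91.9
finger_force: 0.0
```

```bash
python3 go.py 457 345 22 2.757
```

```text
t 2.35 pos [459.  343.2 128.7] yaw 2.753 rp [-3.14 -0.  ] q6 [ 0.51 -0.67] F [-0.9  0.3 -0.3] | twist -0.22 dp mm in new axes [  2.5   0.9 106.7] rows 3 each [0.0008 0.0003 0.0356]
```

>>> jog_arm --pt "0 0 0.036" --pt "0 0 0.036" --pt "0 0 0.02" --pt "0 0 0.015" --pt "0 0 0" --pt "0 0 0" --twist '[0,0,0,0,0,0]'

```text
time: 3.1
tool_pos: [457.2, 345.7, 23.9]
tcp_rot: [3.14, 0.001, 2.757]
contact_force: [0.5, -0.6, 0.2]
grip_width: 91.9
finger_force: 0.0
```

>>> jog_arm --pt "0 0 0" --pt "0 0 0" --pt "0 0 0" --pt "0 0 0" --pt "0 0 0" --pt "0 0 0" --twist '[0,0,0,0,0,0]' --jaw 0.0

```text
time: 3.85
tool_pos: [456.9, 345.2, 22.9]
tcp_rot: [3.141, -0.0, 2.757]
contact_force: [-0.4, 1.0, -0.7]
grip_width: 39.2
finger_force: 30.0
```

>>> jog_arm --pt "0 0 -0.02" --pt "0 0 -0.04" --pt "0 0 -0.05" --pt "0 0 -0.05" --pt "0 0 -0.03" --pt "0 0 0" --twist '[0,0,0,0,0,0]'

```text
time: 4.6
tool_pos: [457.6, 345.5, 214.7]
tcp_rot: [3.138, 0.003, 2.757]
contact_force: [-0.1, -0.3, -4.3]
grip_width: 38.9
finger_force: 30.0
```

```bash
python3 go.py 531 56.3 190 2.757
```

```text
t 4.6 pos [457.6 345.5 214.7] yaw 2.757 rp [3.138e+00 3.000e-03] q6 [ 0.51 -0.67] F [-0.1 -0.3 -4.3] | twist 0.0 dp mm in new axes [-176.5 -240.6   24.7] rows 6 each [-0.0294 -0.0401  0.0041]
```

>>> jog_arm --pt "-0.015 -0.02 0" --pt "-0.0294 -0.0401 0.004" --pt "-0.0294 -0.0401 0.004" --pt "-0.0294 -0.0401 0.004" --pt "-0.0294 -0.0401 0.004" --pt "-0.0294 -0.0401 0.004" --pt "-0.0145 -0.0201 0.004" --pt "0 0 0" --pt "0 0 0" --twist '[0,0,0,0,0,0,0,0,0]'

```text
time: 5.72
tool_pos: [529.2, 56.4, 187.4]
tcp_rot: [-3.141, -0.003, 2.757]
contact_force: [-0.2, 0.1, -2.8]
grip_width: 38.7
finger_force: 30.0
```

```bash
python3 go.py 531 56.3 165 2.757
python3 - <<'E'
from h import *
o=[]
for c,(x,y) in(("scene",(220,130)),("top",(180,105))):
    im=bot.capture(c); cv2.imwrite(f"pics/{c}2.png",im); o.append(cv2.resize(im[y:y+100,x:x+100],(400,400),interpolation=cv2.INTER_CUBIC))
cv2.imwrite("pics/c2.png",np.hstack(o))
E
```

```text
t 5.72 pos [529.2  56.4 187.4] yaw 2.757 rp [-3.141e+00 -3.000e-03] q6 [-0.04 -1.22] F [-0.2  0.1 -2.8] | twist -0.01 dp mm in new axes [-1.7  0.6 22.4] rows 1 each [-0.0017  0.0006  0.0224]
```

View pics/c2.png

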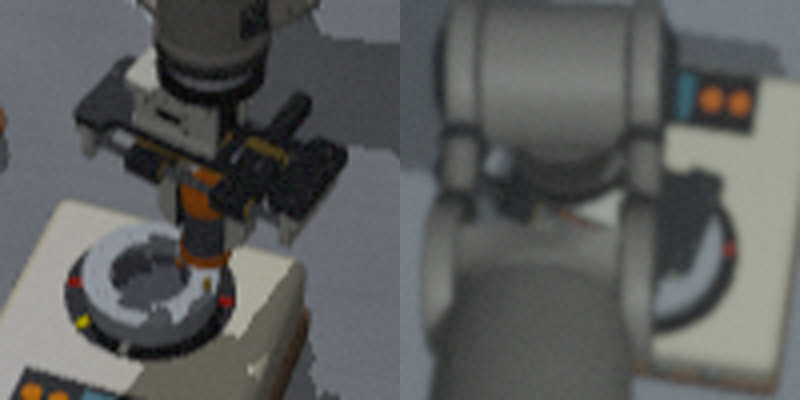

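>>> jog_arm --pt "-0.0017 0.0006 0.01" --pt "0 0 0.01" --pt "0 0 0.006" --pt "0 0 0.004" --pt "0 0 0.004" --pt "0 0 0.002" --pt "0 0 0" --twist '[0,0,0,0,0,0,0]'

```text
time: 6.7
tool_pos: [532.2, 55.7, 153.3]
tcp_rot: [3.141, 0.001, 2.757]
contact_force: [-0.5, -0.6, 1.8]
grip_width: 39.2
finger_force: 30.0
```

>>> jog_arm --pt "0 0 0.001" --pt "0 0 0.001" --pt "0 0 0.001" --pt "0 0 0" --twist '[0,0,0,0]'

```text
time: 7.2
tool_pos: [532.0, 55.8, 149.8]
tcp_rot: [3.141, -0.0, 2.757]
contact_force: [-0.7, 0.0, 1.2]
grip_width: 39.3
finger_force: 30.0
```

>>> jog_arm --pt "0 0 0.001" --pt "0 0 0.001" --pt "0 0 0" --twist '[0,0,0]'

```text
time: 7.58
tool_pos: [532.4, 55.7, 148.6]
tcp_rot: [3.141, 0.001, 2.757]
contact_force: [-1.0, -0.7, 6.3]
grip_width: 39.1
finger_force: 30.0
```

Force is starting to rise at the expected stop height; press on a little to confirm.

>>> jog_arm --pt "0 0 0.001" --pt "0 0 0.001" --pt "0 0 0" --twist '[0,0,0]'

```text
time: 7.95
tool_pos: [533.5, 55.3, 148.3]
tcp_rot: [3.14, 0.005, 2.757]
contact_force: [-2.3, -2.0, 17.1]
grip_width: 39.0
finger_force: 30.0
```

>>> jog_arm --pt "0 0 0.001" --pt "0 0 0.001" --pt "0 0 0" --twist '[0,0,0]'

```text
time: 8.32
tool_pos: [534.5, 55.1, 148.1]
tcp_rot: [3.14, 0.008, 2.757]
contact_force: [-4.6, -3.0, 26.3]
grip_width: 38.7
finger_force: 30.0
```

>>> jog_arm --pt "0 0 -0.01" --pt "0 0 -0.02" --pt "0 0 -0.03" --pt "0 0 -0.005" --pt "0 0 0" --twist '[0,0,0,0,0]'

```text
time: 8.95
tool_pos: [531.5, 55.9, 207.8]
tcp_rot: [-3.141, -0.002, 2.757]
contact_force: [-0.8, 0.0, -2.9]
grip_width: 39.4
finger_force: 30.0
```

```bash
python3 go.py 457 345 200 2.757
```

```text
t 8.95 pos [531.5  55.9 207.8] yaw 2.757 rp [-3.141e+00 -2.000e-03] q6 [-0.04 -1.23] F [-0.8  0.  -2.9] | twist 0.0 dp mm in new axes [177.5 240.    7.8] rows 6 each [0.0296 0.04   0.0013]
```

>>> jog_arm --pt "0.015 0.02 0" --pt "0.0296 0.04 0" --pt "0.0296 0.04 0" --pt "0.0296 0.04 0" --pt "0.0296 0.04 0" --pt "0.0296 0.04 0" --pt "0.0145 0.02 0" --pt "0 0 0.04" --pt "0 0 0.04" --pt "0 0 0.04" --twist '[0,0,0,0,0,0,0,0,0,0]'

```text
time: 10.2
tool_pos: [456.3, 344.4, 85.9]
tcp_rot: [-3.139, -0.002, 2.757]
contact_force: [1.3, 0.6, -2.6]
grip_width: 39.3
finger_force: 30.0
```

>>> jog_arm --pt "0 0 0.03" --pt "0 0 0.02" --pt "0 0 0.01" --pt "0 0 0.002" --pt "0 0 0.002" --pt "0 0 0" --twist '[0,0,0,0,0,0]'

```text
time: 10.95
tool_pos: [457.8, 345.1, 25.5]
tcp_rot: [3.141, 0.001, 2.757]
contact_force: [-1.3, 0.8, -3.0]
grip_width: 39.1
finger_force: 30.0
```

>>> jog_arm --pt "0 0 0.001" --pt "0 0 0.001" --pt "0 0 0" --twist '[0,0,0]'

```text
time: 11.32
tool_pos: [457.6, 344.9, 23.1]
tcp_rot: [3.141, 0.0, 2.757]
contact_force: [0.0, 0.2, -4.3]
grip_width: 38.8
finger_force: 30.0
```

>>> jog_arm --pt "0 0 0.001" --pt "0 0 0" --pt "0 0 0" --twist '[0,0,0]'

```text
time: 11.7
tool_pos: [458.2, 344.9, 22.8]
tcp_rot: [3.14, 0.001, 2.757]
contact_force: [1.3, -2.9, 5.4]
grip_width: 39.0
finger_force: 30.0
```

Contact with the bench. Release and rise.

>>> jog_arm --pt "0 0 0" --pt "0 0 0" --pt "0 0 0" --pt "0 0 0" --pt "0 0 0" --pt "0 0 0" --twist '[0,0,0,0,0,0]' --jaw 0.0918

```text
time: 12.45
tool_pos: [457.5, 344.9, 21.9]
tcp_rot: [3.142, -0.0, 2.757]
contact_force: [-0.7, -0.4, -0.4]
grip_width: 90.5
finger_force: 0.0
```

>>> jog_arm --pt "0 0 -0.03" --pt "0 0 -0.05" --pt "0 0 -0.05" --pt "0 0 -0.05" --pt "0 0 -0.03" --pt "0 0 0" --twist '[0,0,0,0,0,0]'

```text
time: 13.2
tool_pos: [458.5, 345.4, 234.7]
tcp_rot: [3.137, 0.004, 2.757]
contact_force: [0.3, -0.4, 0.7]
grip_width: 91.8
finger_force: 0.0
```

```bash
python3 go.py 435 -317 200 2.68; python3 go.py 435 -317 200 -0.46
```

```text
t 13.2 pos [458.5 345.4 234.7] yaw 2.757 rp [3.137 0.004] q6 [ 0.51 -0.67] F [ 0.3 -0.4  0.7] | twist 4.41 dp mm in new axes [-274.  -603.6   34.7] rows 14 each [-0.0196 -0.0431  0.0025]
t 13.2 pos [458.5 345.4 234.7] yaw 2.757 rp [3.137 0.004] q6 [ 0.51 -0.67] F [ 0.3 -0.4  0.7] | twist -175.68 dp mm in new axes [273.1 604.   34.7] rows 14 each [0.0195 0.0431 0.0025]
```

>>> jog_arm --pt "0 0 0" --pt "-0.0196 -0.0431 0" --pt "-0.0196 -0.0431 0" --pt "-0.0196 -0.0431 0" --pt "-0.0196 -0.0431 0" --pt "-0.0196 -0.0431 0" --pt "-0.0196 -0.0431 0" --pt "-0.0196 -0.0431 0" --pt "-0.0196 -0.0431 0" --pt "-0.0196 -0.0431 0" --twist '[4.3,0,0,0,0,0,0,0,0,0]'

```text
time: 14.45
tool_pos: [442.6, -82.3, 230.6]
tcp_rot: [-3.142, -0.002, 2.682]
contact_force: [1.5, 0.4, 0.1]
grip_width: 91.7
finger_force: 0.0
```

>>> jog_arm --pt "-0.0196 -0.0431 0" --pt "-0.0196 -0.0431 0" --pt "-0.0196 -0.0431 0.01" --pt "-0.0196 -0.0431 0.01" --pt "-0.0196 -0.0431 0.015" --pt "0 0 0" --pt "0 0 0" --pt "0 0 0" --twist '[0,0,0,0,0,0,0,0]'

```text
time: 15.45
tool_pos: [435.9, -316.4, 197.0]
tcp_rot: [3.141, -0.0, 2.683]
contact_force: [0.6, 0.6, 0.5]
grip_width: 91.5
finger_force: 0.0
```

```bash
python3 go.py 434.7 -317 80 2.682
python3 - <<'E'
from h import *
o=[]
for c,(x,y) in(("scene",(200,160)),("top",(195,105))):
    im=bot.capture(c); cv2.imwrite(f"pics/{c}3.png",im); o.append(cv2.resize(im[y:y+110,x:x+110],(400,400),interpolation=cv2.INTER_CUBIC))
cv2.imwrite("pics/c3.png",np.hstack(o))
E
```

```text
t 15.45 pos [ 435.9 -316.4  197. ] yaw 2.683 rp [ 3.141 -0.   ] q6 [-0.77 -1.88] F [0.6 0.6 0.5] | twist 0.07 dp mm in new axes [  0.8  -1.  117. ] rows 3 each [ 0.0003 -0.0003  0.039 ]
```

View pics/c3.png

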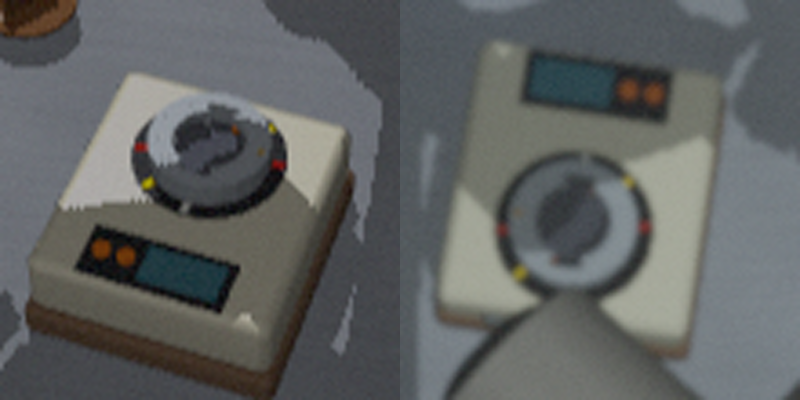

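>>> jog_arm --pt "0.0008 -0.001 0.04" --pt "0 0 0.04" --pt "0 0 0.04" --pt "0 0 0.03" --pt "0 0 0.015" --pt "0 0 0" --pt "0 0 0" --twist '[0,0,0,0,0,0,0]' --jaw 0.06

```text
time: 16.42
tool_pos: [435.3, -318.7, 33.1]
tcp_rot: [-3.141, 0.002, 2.682]
contact_force: [0.8, -0.0, -0.5]
grip_width: 59.9
finger_force: 0.0
```

>>> jog_arm --pt "0 0 0" --pt "0 0 0" --pt "0 0 0" --pt "0 0 0" --pt "0 0 0" --pt "0 0 0" --twist '[0,0,0,0,0,0]' --jaw 0.0

```text
time: 17.18
tool_pos: [434.6, -318.0, 31.9]
tcp_rot: [3.141, -0.0, 2.682]
contact_force: [0.2, 1.6, 1.1]
grip_width: 12.0
finger_force: 30.0
```

>>> jog_arm --pt "0 0 -0.02" --pt "0 0 -0.04" --pt "0 0 -0.05" --pt "0 0 -0.05" --pt "0 0 -0.03" --pt "0 0 0" --twist '[0,0,0,0,0,0]'

```text
time: 17.92
tool_pos: [435.3, -318.9, 223.8]
tcp_rot: [-3.14, 0.004, 2.682]
contact_force: [-0.5, 0.6, -2.4]
grip_width: 11.5
finger_force: 30.0
```

```bash
python3 go.py 523 10 185 2.97
```

```text
t 17.93 pos [ 435.3 -318.9  223.8] yaw 2.682 rp [-3.14   0.004] q6 [-0.77 -1.89] F [-0.5  0.6 -2.4] | twist -16.5 dp mm in new axes [-30.3 339.1  38.8] rows 7 each [-0.0043  0.0484  0.0055]
```

>>> jog_arm --pt "0 0 0" --pt "0 0 0" --pt "-0.0043 0.0484 0" --pt "-0.0043 0.0484 0" --pt "-0.0043 0.0484 0" --pt "-0.0043 0.0484 0" --pt "-0.0043 0.0484 0" --pt "-0.0043 0.0484 0" --pt "-0.0022 0.0242 0" --pt "-0.0022 0.0242 0" --twist '[-8.25,-8.25,0,0,0,0,0,0,0,0]'

```text
time: 19.18
tool_pos: [521.3, 11.8, 219.5]
tcp_rot: [-3.141, -0.004, 2.971]
contact_force: [0.1, -0.8, -1.8]
grip_width: 11.7
finger_force: 30.0
```

>>> jog_arm --pt "0 0 0.02" --pt "0 0 0.015" --pt "0 0 0" --pt "0 0 0" --twist '[0,0,0,0]'

```text
time: 19.68
tool_pos: [522.3, 10.1, 186.9]
tcp_rot: [3.142, -0.0, 2.969]
contact_force: [0.8, -0.5, -0.9]
grip_width: 11.9
finger_force: 30.0
```

```bash
python3 go.py 523 10 165 2.97
python3 - <<'E'
from h import *
o=[]
p=bot.get_obs()["tool_pos"]
for c,(x,y) in(("scene",(200,140)),("top",(195,95))):
    im=bot.capture(c); cv2.imwrite(f"pics/{c}4.png",im); im=cv2.resize(im[y:y+110,x:x+110],(400,400),interpolation=cv2.INTER_CUBIC)
    for P in place([CAP[0],CAP[1]],p[0],p[1],p[2]-31.9,2.97-np.pi):
        q=(proj(c,P)-[x,y]+.5)*400/110; cv2.polylines(im,[cv2.convexHull(q.astype(np.float32)).round().astype(int)],True,(0,255,0),1)
    o.append(im)
cv2.imwrite("pics/c4.png",np.hstack(o))
E
```

```text
t 19.68 pos [522.3  10.1 186.9] yaw 2.969 rp [ 3.142 -0.   ] q6 [-0.13 -1.53] F [ 0.8 -0.5 -0.9] | twist -0.04 dp mm in new axes [-0.7  0.  21.9] rows 1 each [-0.0007  0.      0.0219]
```

View pics/c4.png

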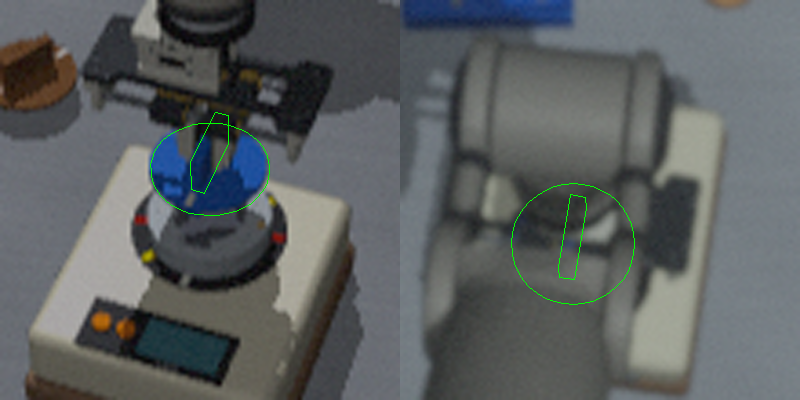

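>>> jog_arm --pt "-0.0007 0 0.015" --pt "0 0 0.01" --pt "0 0 0.004" --pt "0 0 0.004" --pt "0 0 0.004" --pt "0 0 0" --pt "0 0 0" --twist '[0,0,0,0,0,0,0]'

```text
time: 20.65
tool_pos: [523.0, 10.3, 150.1]
tcp_rot: [3.141, 0.0, 2.97]
contact_force: [0.2, -0.4, -1.6]
grip_width: 12.0
finger_force: 30.0
```

Inside the slots (7 mm below the rim), no contact. Continue.

>>> jog_arm --pt "0 0 0.003" --pt "0 0 0.003" --pt "0 0 0.002" --pt "0 0 0.001" --pt "0 0 0.001" --pt "0 0 0" --twist '[0,0,0,0,0,0]'

```text
time: 21.4
tool_pos: [522.9, 10.3, 139.9]
tcp_rot: [3.141, 0.0, 2.97]
contact_force: [-0.6, 0.5, -2.7]
grip_width: 12.0
finger_force: 30.0
```

>>> jog_arm --pt "0 0 0.001" --pt "0 0 0.001" --pt "0 0 0" --twist '[0,0,0]'

```text
time: 21.78
tool_pos: [523.0, 10.3, 138.8]
tcp_rot: [3.142, 0.001, 2.97]
contact_force: [-2.7, 0.7, 6.1]
grip_width: 11.8
finger_force: 30.0
```

>>> jog_arm --pt "0 0 0" --pt "0 0 0" --pt "0 0 0" --pt "0 0 0" --pt "0 0 0" --pt "0 0 0" --twist '[5,5,5,5,0,0]'

```text
time: 22.52
tool_pos: [523.8, 10.6, 138.9]
tcp_rot: [3.14, 0.002, 2.623]
contact_force: [1.5, 2.8, 6.9]
grip_width: 11.9
finger_force: 30.0
```

>>> jog_arm --pt "0 0 0" --pt "0 0 0" --pt "0 0 0" --pt "0 0 0" --pt "0 0 0" --pt "0 0 0" --pt "0 0 0" --twist '[5,5,5,3,2,0,0]'

```text
time: 23.4
tool_pos: [524.2, 10.4, 138.9]
tcp_rot: [3.139, 0.002, 2.274]
contact_force: [2.9, 1.8, 5.2]
grip_width: 11.8
finger_force: 30.0
```

Run:
```python
from h import *
o=[]
ob=bot.get_obs(); p=ob["tool_pos"]; print(p,ob["tcp_rot"],ob["contact_force"],ob["moment"])
for c,(x,y) in(("scene",(215,155)),("top",(195,105))):
    im=bot.capture(c); cv2.imwrite(f"pics/{c}5.png",im); im=cv2.resize(im[y:y+75,x:x+75],(400,400),interpolation=cv2.INTER_CUBIC)
    yaw=ob["tcp_rot"][2]
    q=(proj(c,[[p[0]+s*42*np.cos(yaw),p[1]+s*42*np.sin(yaw),134] for s in(1,-1)])-[x,y]+.5)*400/75
    for s in q: cv2.circle(im,tuple(s.round().astype(int)),9,(0,255,0),1)
    o.append(im)
cv2.imwrite("pics/c5.png",np.hstack(o))
```

```text
[524.17056293  10.43662726 138.88258795] [3.13882499e+00 2.18853865e-03 2.27352522e+00] [2.93069115 1.80371653 5.1633681 ] [ 0.24097212 -0.32462134  0.15206629]
```

View pics/c5.png

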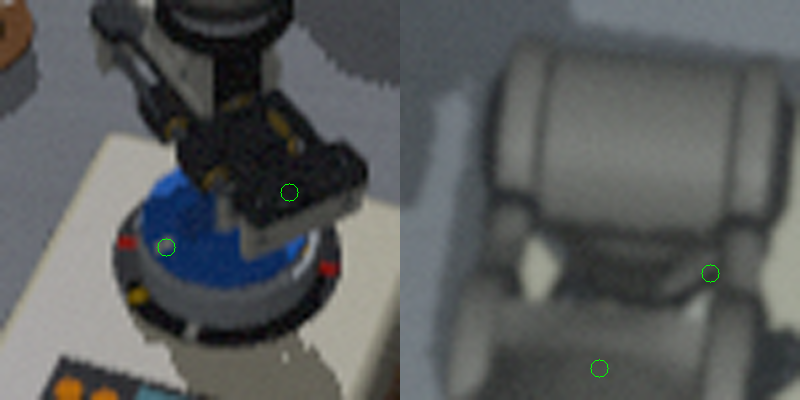

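Run:
```python
import cv2,numpy as np
from h import *
im=cv2.imread("pics/scene5.png"); a=cv2.resize(im[160:260,330:410],(400,500),interpolation=cv2.INTER_CUBIC); b=cv2.resize(im[190:220,235:264],(390,400),interpolation=cv2.INTER_CUBIC)
b=cv2.copyMakeBorder(b,0,100,0,0,cv2.BORDER_CONSTANT); cv2.imwrite("pics/c6.png",np.hstack([a,b]))
```

```text
(no output)
```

View pics/c6.png

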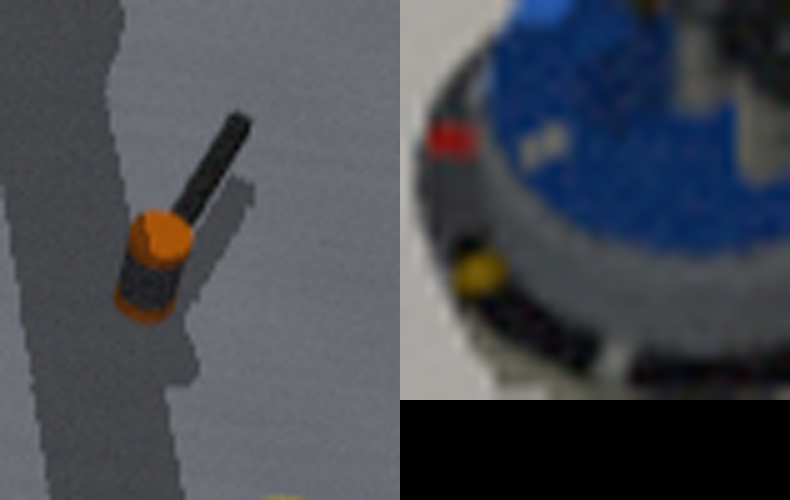

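Run:
```python
from h import *
for n,p,z in(("stripe",(145,145),134),("yellow",(80,270),100),("white",(218,352),100),("red",(52,140),100)):
    X=ray("scene",np.array(p)/13.4-.5+[235,190],z)-[523.5,10.3,0]; print(n,X.round(1),round(np.arctan2(X[1],X[0]),3))
```

```text
stripe [ 25.8 -33.1 134. ] -0.909
yellow [ 38.2 -47.1 100. ] -0.889
white [ 56.9 -10.6 100. ] -0.183
red [ -0.  -61.6 100. ] -1.571
```

The stripes are at the yellow marks (within about 1 degree), the cap is seated, and the mallet stands on the bench.

```bash
python3 -c "
from plant import bot
print(bot.close_job())"
```

```text
the job is handed in; nothing more can be done
None
```

The job is handed in: the dowel is knocked down to its stop, the mallet stands upright back on the bench, and the blue cap is seated, turned to within about 1–2° of the yellow marks and still gripped.

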